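# Seat a pot lid in the decorating jig and set its clamp screw a quarter turn off

## Task

Lift the small lid off the ware board, set it gently (not dropped) into the round pocket of the decorating jig, rim down and fully home, and let go of it. Then turn the jig's thumbscrew clockwise until it seats against its stop, back it off a quarter turn so the fired clay is not squeezed, and finish still gripping the thumbscrew, holding it there so that it cannot creep while I nip up its lock nut. Leave the other pieces on the board and table where they are.

Things in the scene. Friction and masses are not known exactly. Their poses are not given: they have to be found in the camera images.
- lid: the smaller of two plain bisque pot lids (same clay), standing rim down on the ware board. Origin: centre of the underside of its rim, z up through the knob. From below: round rim 44 mm across and 10 mm high, flange 56 mm across and 8 mm thick (z 10 to 18 mm), upright cylindrical knob 22 mm across and 24 mm tall (z 18 to 42 mm). About 80 g. It starts on the left or right of the robot-side half of the board; the two lids may swap places between starts.
- large_lid: the larger lid, not to be used: flange 80 mm across, rim 62 mm, same heights and knob as the small one; it does not fit the pocket. Origin as for the small lid.
- ware_board: fixed grey board 220 x 270 x 12 mm under the lids, gecko and bulb. Origin: centre of its underside.
- jig: fixed plywood jig block 100 mm (own x) by 220 mm (own y) by 25 mm high. Origin: centre of its underside, on the table. Its round pocket is at own y = -60 mm, its thumbscrew at own y = +60 mm; between them a flat aluminium jaw (8 mm high on top of the block, 24 mm wide) slides with the screw, 1 mm per radian, and stops a little short of the lid's flange.
- pocket (a point): centre of the pocket's mouth, at the top face of the jig block (25 mm above the table). The hole is 48 mm across and goes through to the table. The lid is home when its rim is in the hole and its flange rests on the block: lid origin 10 mm below this point.
- thumbscrew (a joint): angle of the thumbscrew in rad: 0 is fully seated against its hard stop, negative is backed off; turning clockwise seen from above brings it up to 0, a quarter turn back is -1.57. It starts somewhere between -2.2 and -0.9, stays where it is left and turns with light friction (0.06 N m). Its axis is vertical and it does not noticeably rise or sink (fine thread).
- wing (a point): centre of the thumbscrew's flat steel wing, on the screw axis, 74 mm above the table. The wing is a bar 44 mm long (own x), 12 mm thick (own y) and 30 mm tall (z 59 to 89 mm above the table) on a thin stem; it turns with the screw. The dark boss below it is 38 mm across, its top 39 mm above the table.
- gecko: bystander: ochre clay gecko, about 90 x 40 x 30 mm, at the far edge of the ware board. Origin: centre of its underside.
- bulb: bystander: small white clay bulb, 52 mm across and 56 mm tall, at the far edge of the ware board. Origin: centre of its foot.
- trim_tool: bystander: wooden trimming tool 12 x 12 mm, about 140 mm long, lying on the table beside the jig on the robot's side. Origin: under the middle of its handle.
- rib: bystander: flat dark wooden rib 50 x 90 x 8 mm on the table beyond the jig. Origin: centre of its underside.
- glaze_jar: bystander: blue glaze jar 60 mm across, 85 mm tall, beyond the jig. Origin: centre of its foot.

How it is judged:
By the outcome, as a careful person would: the job done as asked, in the order asked, and still so for the second after the job is handed in, while the arm keeps its last pose, push and grip.
It also fails if it takes over 64 s, if anything falls off the work surface, if the arm or the gripper's body presses on something with over 40 N, if the wrist force passes 120 N, or if a joint passes its speed limit or range.

## Robot

A 6-joint arm with a two-finger parallel gripper is mounted at the origin on the work surface. World frame = base frame: x ahead of the robot, y to its left, z up, the work surface at z = 0. Lengths are in mm, angles in rad, forces in N, time in s.
With the tool pointing down it reaches from about 350 to 875 mm from the base axis. Payload 4.2 kg.
Tool frame: the origin (TCP) lies between the finger pads; the fingertips stand 14 mm ahead of it and the grasp point (between the pads) lies 5 mm behind it; z points along the fingers, y is the line along which they close (so a half turn about z gives the same grasp; the last joint's range is limited). The gripper opens to 85 mm and grips with 20 to 120 N. Pads are 22 mm wide; open, the fingers measure 114 mm over their backs; the gripper's body (76 mm by 85 mm) begins 54 mm behind the grasp point. The pads swing forward as they close: fully open they stand 13 mm farther back than shut.
Start: joints at [-1.064, 0.385, 0.008, 0, -1.194, -0.259], TCP at [153.312, -605.883, 245.312] pointing down, gripper open.
Joint ranges: [-3.14, 3.14], [-1.21, 2.06], [-1.07, 1.41], [-3.16, 2.05], [-2.99, -0.16], [-3.1, 3.1]. Speed limits (rad/s): [2.79, 2.79, 3.14, 3.14, 3.14, 3.14].

## Interface

Orientations are given as a unit quaternion [x, y, z, w].
In Python, from bench import * gives the robot as it stands.
- The arm moves only by the tool carry_out, never from a script. Its argument "motion" is a list of rows, each a list of 7 numbers: the turn, a rotation vector about the tool's x, y, z in rad, then the shift along the tool's x, y, z in mm, then the opening, from -1 (shut) to 1 (fully open), so that 0 is half open. A call has 1 to 5 rows; each row is the pose to reach, as a shift and turn from the pose commanded when the call began, along the tool's axes at that moment; what a row does not reach only later rows make up. A row lasts 1/8 s, in which the tool goes at most 62.5 mm and 10.7 degrees, less where a joint would pass 70% of its speed; a pose out of reach is approached as far as the arm can. A call with a gripper value outside its range is refused whole. The fingers move at their own pace and stop on an object; the grip force is fixed at half the most. Time passes only in rows, so rows that repeat a pose let the fingers close. It gives the time, the measured TCP pose, the force, the opening and the grip force at its end, in the units of the state.
- read_state(): the state, without advancing time (a new reading comes with each control period).
- get_image(name): name is "scene" or "top" or "wrist"; returns a dict with "color" (480x640x3 uint8, blue, green, red), "mtx" (3x3 intrinsics, pixels), "position" and "orientation" of the camera in the world. Camera axes: x right, y down, z forward; pixel columns grow to the right and rows downward; lengths in mm; the calibration is good to about 2 mm. A picture is of the moment at which its call begins. There is no depth.
- job_done(): hands the job in; it is judged then, once.
The state is a dict: "clock": time; "joints": joint angles; "joint_vel": joint speeds; "joint_efforts": joint torques, N m; "position": TCP position; "ee_rot": TCP orientation; "contact_force": force on the tool from outside, world axes, zero at the start; "wrist_torque": the same for the moment, N m; "gripper_width": finger opening in mm; "grasp_force": force on a finger pad.
Only numpy, scipy, OpenCV 4.12 (cv2) and the standard library are available. Lean on these libraries where they do the work, as an engineer would, in place of code of your own. Each camera call takes 0.05 s, during which the arm holds its last target. There are 200 camera calls.

## Working session

There is one attempt and no reset: what is moved stays moved. The work goes in short steps, Python scripts to look and compute and a tool call to move; the robot and the scene stay as the last step left them, time stands still between calls to the robot, and variables do not carry over. Pictures are saved under pics/ and viewed, at most 10 in all, crops included, and the job is handed in when it is done.

Besides the shell and the picture viewer there is one more tool, called after "Emit:" as name(argument=value, ...) on one line, values as JSON. carry_out: Moves the arm, as the interface text tells. Its arguments: {"type":"object","properties":{"motion":{"type":"array"}},"required":["motion"]}

```bash
mkdir -p pics; ls; python3 - <<'E'
from bench import *
import cv2
for n in("scene","top"):
    g=get_image(n); cv2.imwrite(f"pics/{n}0.png",g["color"]); print(n,g["mtx"],g["position"],g["orientation"])
print(read_state())
E
```

```text
pics
scene [[538.01232236   0.         319.89287725]
 [  0.         538.01232236 240.11688491]
 [  0.           0.           1.        ]] [1479.91909743  264.09799154  738.66512879] [ 0.51395279  0.72814773 -0.37631413 -0.25306341]
top [[505.11242625   0.         316.61708664]
 [  0.         505.11242625 239.67635542]
 [  0.           0.           1.        ]] [ 547.56761155  -55.03189948 1016.27261486] [ 0.71454078 -0.69886319  0.01769007 -0.02662293]
{'clock': 0.1, 'joints': array([-1.06442642e+00,  3.85506987e-01,  6.71584065e-03, -4.11452253e-04,
       -1.19402255e+00, -2.58595584e-01]), 'joint_vel': array([-0.00044557, -0.00238185,  0.00368821,  0.00289056,  0.00146455,
       -0.00011873]), 'joint_efforts': array([-5.67359020e-04, -3.93319881e+01,  1.88929242e+01,  4.19789851e+00,
       -2.53622398e-03,  1.44672764e-06]), 'position': array([ 153.15668047, -605.41250298,  244.29969812]), 'ee_rot': array([-1.23495130e-01,  9.92344647e-01,  1.00716559e-03, -1.99064219e-04]), 'contact_force': array([ 0.26169538,  0.63738247, -0.49705629]), 'wrist_torque': array([-0.0322763 , -0.01284564,  0.00439627]), 'grasp_force': 0.0, 'gripper_width': 85.25389967387783}
```

View pics/top0.png

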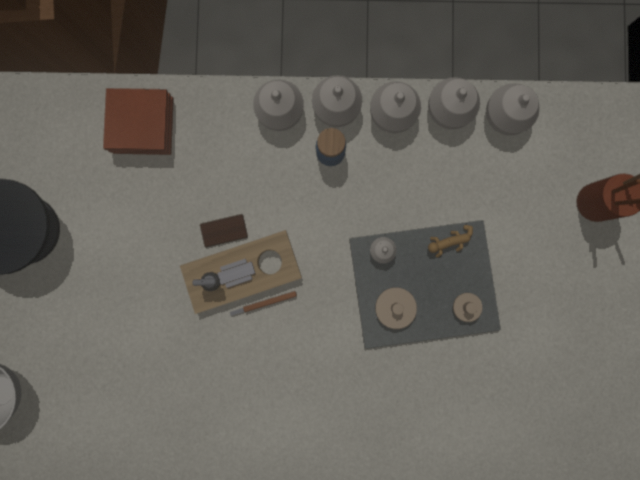

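View pics/scene0.png

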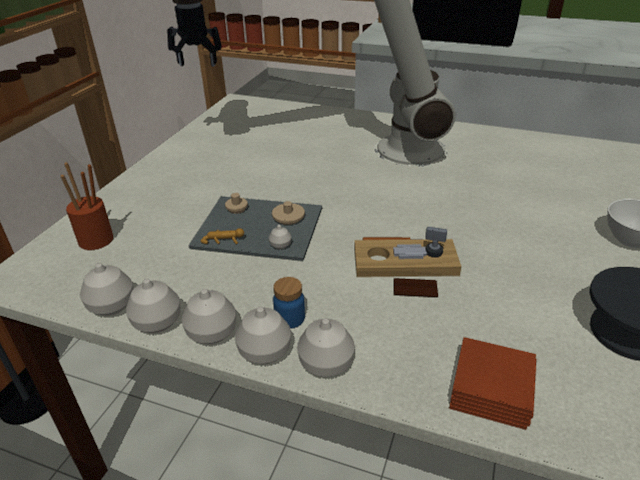

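The top view shows the small lid at about (468,307), the large lid at (397,309), the pocket at (270,262) and the wing near (206,282). I'll enlarge the jig and the small lid.

```bash
cat > h.py <<'E'
import numpy as np, cv2
from scipy.spatial.transform import Rotation as R
def ray(g,u,v):
    K=g["mtx"]; d=np.linalg.inv(K)@np.array([u,v,1.]); return np.array(g["position"]),R.from_quat(g["orientation"]).as_matrix()@d
def onz(g,u,v,z):
    p,d=ray(g,u,v); return p+d*(z-p[2])/d[2]
def proj(g,P):
    c=R.from_quat(g["orientation"]).as_matrix().T@(np.array(P,float)-g["position"]); q=g["mtx"]@c; return q[:2]/q[2]
E
python3 - <<'E'
from bench import *
from h import *
g=get_image("top");s=get_image("scene")
a=cv2.resize(g["color"][225:325,175:305],None,fx=6,fy=6,interpolation=cv2.INTER_CUBIC)
cv2.imwrite("pics/jig.png",cv2.convertScaleAbs(a[:600],alpha=1.6))
a=g["color"][285:335,440:500]; b=s["color"][215:285,345:470]
a=cv2.resize(a,(400,333),interpolation=cv2.INTER_CUBIC); b=cv2.resize(b,(400,224),interpolation=cv2.INTER_CUBIC)
cv2.imwrite("pics/lid.png",cv2.convertScaleAbs(np.vstack([a,b]),alpha=1.5))
E
```

```text
(no output)
```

View pics/jig.png

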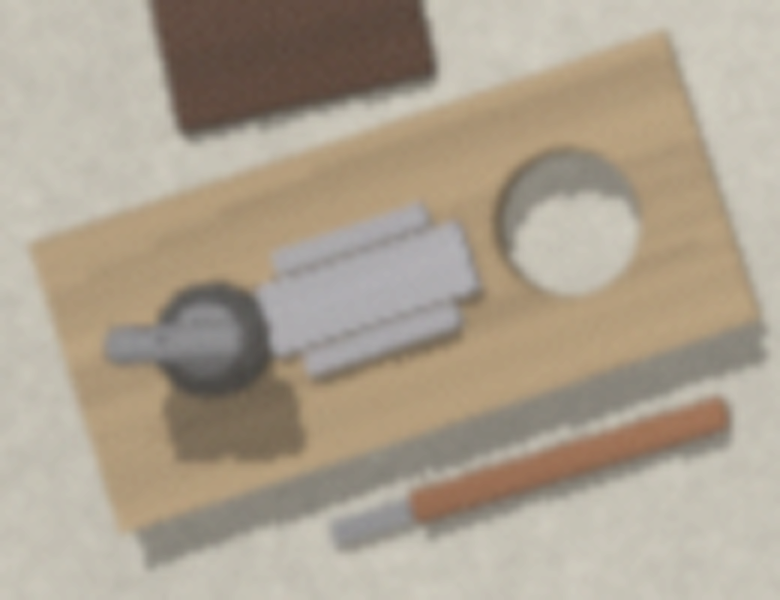

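View pics/lid.png

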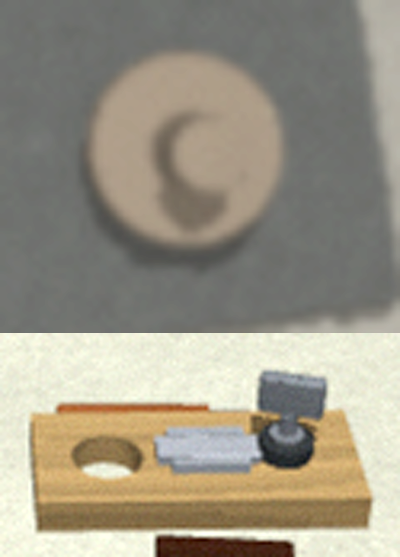

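The jig crop shows the block's top corners at crop (32,243), (668,32), (762,320) and (125,530). The pocket's centre is at about (569,222) and the wing runs from (105,343) to about (240,340). The lid crop shows the flange as a clean disc with the knob offset on it. Next I'll fit these and turn them into positions.

```bash
python3 - <<'E'
from bench import *
from h import *
g=get_image("top");s=get_image("scene")
def c2p(x,y): return (x+.5)/6-.5+175,(y+.5)/6-.5+225
C=[onz(g,*c2p(*p),25) for p in[(32,243),(668,32),(762,320),(125,530)]]
print("sides",[np.linalg.norm(C[i]-C[(i+1)%4]).round(1) for i in range(4)])
c=np.mean(C,0); y=(C[0]+C[3]-C[1]-C[2]); y/=np.linalg.norm(y); print("jig",c,"ydir",np.degrees(np.arctan2(y[1],y[0])))
print("pocket pred",c-60*y,"screw",c+60*y)
print("pocket dir",onz(g,*c2p(569,222),25),"diam",np.linalg.norm(onz(g,*c2p(497,222),25)-onz(g,*c2p(642,222),25)))
a,b=onz(g,*c2p(105,343),89),onz(g,*c2p(240,339),89); print("wing",a,b,(a+b)/2,np.linalg.norm(a-b))
img=g["color"].astype(int)
m=((img[:,:,2]-img[:,:,0])>12).astype(np.uint8)
m[:285]=0;m[335:]=0;m[:,:440]=0;m[:,500:]=0
k=max(cv2.findContours(m,0,1)[0],key=cv2.contourArea);(u,v),r=cv2.minEnclosingCircle(k);e=cv2.fitEllipse(k);print(e,r)
L=onz(g,*e[0],30);print("lid",L,"diam",(e[1][0]+1)*(1016-30)/505)
for n,P in(("lid flange",L),("pocket",c-60*y)):print(n,"in scene",proj(s,P))
i2=s["color"].astype(int);m=((i2[:,:,2]-i2[:,:,0])>25).astype(np.uint8);m[:190]=0;m[217:]=0;m[:,:220]=0;m[:,252:]=0
k=max(cv2.findContours(m,0,1)[0],key=cv2.contourArea);print(cv2.boundingRect(k))
st=read_state();print(R.from_quat(st["ee_rot"]).as_matrix().round(3))
w=get_image("wrist");M=R.from_quat(st["ee_rot"]);print("wristcam in tool",M.inv().apply(w["position"]-st["position"]),(M.inv()*R.from_quat(w["orientation"])).as_matrix().round(2))
E
```

```text
sides [np.float64(219.5), np.float64(99.3), np.float64(218.4), np.float64(98.7)]
jig [544.10232277 105.6751028   25.        ] ydir 109.58051559553081
pocket pred [564.21019403  49.14481434  25.        ] screw [523.99445151 162.20539126  25.        ]
pocket dir [564.53551359  49.8820922   25.        ] diam 47.50338218845937
wing [523.29734235 184.12209231  89.        ] [525.45949557 142.77857759  89.        ] [524.37841896 163.45033495  89.        ] 41.40001347552726
((467.2821960449219, 306.98114013671875), (28.08733558654785, 28.76748275756836), 136.25616455078125) 14.714919090270996
lid [ 485.32442085 -336.06777168   30.        ] diam 56.79230274918056
lid flange in scene [236.13953127 201.84902191]
pocket in scene [377.59456819 251.69781737]
(225, 193, 22, 20)
[[-0.969 -0.245 -0.   ]
 [-0.245  0.969  0.001]
 [ 0.     0.001 -1.   ]]
wristcam in tool [ 7.43364756e+01  1.15740992e-01 -1.27731079e+02] [[-0.   -0.96 -0.29]
 [ 1.    0.   -0.  ]
 [ 0.   -0.29  0.96]]
```

Emit:
carry_out(motion=[[0,0,0,-50,23,0,1],[0,0,0,-100,46,15,1],[0,0,0,-150,70,35,1],[0,0,0,-194,90,60,1],[0,0,0,-194,90,60,1]])

```text
clock: 0.98
position: [320.7, -468.4, 183.4]
ee_rot: [-0.126, 0.992, 0.002, -0.001]
contact_force: [-0.3, 0.7, 0.1]
gripper_width: 85.5
grasp_force: 0.0
```

Emit:
carry_out(motion=[[0,0,0,-50,23,10,1],[0,0,0,-100,46,20,1],[0,0,0,-150,70,40,1],[0,0,0,-194,90,60,1],[0,0,0,-194,90,60,1]])

```text
clock: 1.6
position: [486.8, -334.9, 124.1]
ee_rot: [-0.125, 0.992, 0.0, -0.001]
contact_force: [-0.5, -0.4, 0.4]
gripper_width: 85.6
grasp_force: 0.0
```

```bash
cat >> h.py <<'E'
def st():
    from bench import read_state
    s=read_state(); M=R.from_quat(s["ee_rot"]).as_matrix()
    print("t",s["clock"],"pos",s["position"].round(1),"yaw_y",np.degrees(np.arctan2(M[1,1],M[0,1])).round(2),"tilt",M[:2,2].round(4),"F",s["contact_force"].round(1),"T",s["wrist_torque"].round(3),"w",round(s["gripper_width"],1),"g",round(s["grasp_force"],1),"j",s["joints"].round(3)); return s,M
E
python3 - <<'E'
from bench import *
from h import *
s,M=st()
w=get_image("wrist");cv2.imwrite("pics/w1.png",w["color"])
print(proj(w,[485.3,-336.1,30]),proj(w,[485.3,-336.1,54]))
E
```

```text
t 1.6 pos [ 486.8 -334.9  124.1] yaw_y 104.39 tilt [-0.0017  0.0005] F [-0.5 -0.4  0.4] T [ 0.001  0.014 -0.045] w 85.6 g 0.0 j [-0.329  0.44  -0.237  0.    -0.896 -0.991]
[324.01833711 242.71046297] [323.88658196 255.03241792]
```

View pics/w1.png

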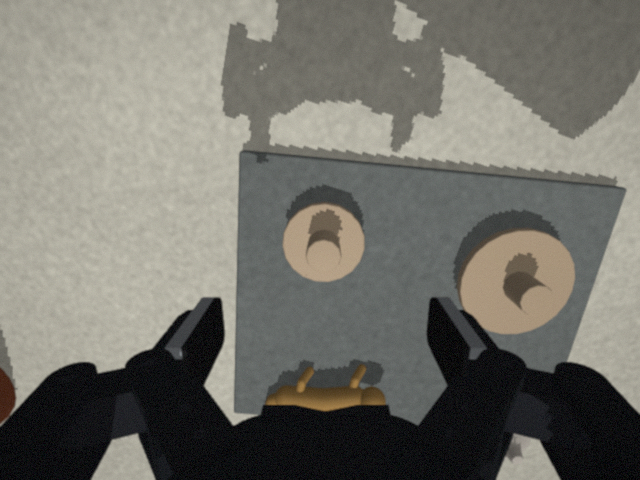

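Emit:
carry_out(motion=[[0,0,0,0,0,30,0.6],[0,0,0,0,0,55,0.4],[0,0,0,0,0,70,0.3],[0,0,0,0,0,77,0.2],[0,0,0,0,0,77,0.2]])

```text
clock: 2.28
position: [485.3, -336.8, 48.6]
ee_rot: [-0.123, 0.992, -0.0, 0.0]
contact_force: [-0.4, 0.1, 1.4]
gripper_width: 51.5
grasp_force: 0.0
```

```bash
python3 - <<'E'
from h import *
s,M=st()
print(M.T@(np.array([485.3,-336.1,48])-s["position"]))
E
```

```text
t 2.275 pos [ 485.3 -336.8   48.6] yaw_y 104.17 tilt [ 0.0003 -0.0003] F [-0.4  0.1  1.4] T [-0.025  0.004  0.033] w 51.5 g 0.0 j [-0.333  0.534 -0.308  0.    -0.729 -0.991]
[-0.15839531  0.63523983  0.59362595]
```

Emit:
carry_out(motion=[[0,0,0,0,0,0,-0.2],[0,0,0,0,0,0,-0.5],[0,0,0,0,0,0,-1],[0,0,0,0,0,0,-1],[0,0,0,0,0,0,-1]])

```text
clock: 2.9
position: [485.9, -336.5, 49.5]
ee_rot: [-0.124, 0.992, -0.001, 0.001]
contact_force: [-0.3, 0.3, 5.8]
gripper_width: 19.8
grasp_force: 58.7
```

Emit:
carry_out(motion=[[0,0,0,0,0,0,-1],[0,0,0,0,0,-4,-1],[0,0,0,0,0,-25,-1],[0,0,0,0,0,-60,-1],[0,0,0,0,0,-60,-1]])

```text
clock: 3.52
position: [487.0, -336.8, 111.0]
ee_rot: [-0.124, 0.992, -0.001, 0.003]
contact_force: [0.6, -0.4, -0.9]
gripper_width: 19.8
grasp_force: 58.7
```

```bash
python3 - <<'E'
from bench import *
from h import *
s,M=st()
w=get_image("wrist");cv2.imwrite("pics/w2.png",w["color"])
T=np.array([564.4,49.5,108]);print("to pocket in tool",M.T@(T-np.array([485.3,-336.1,108.3])))
E
```

```text
t 3.525 pos [ 487.  -336.8  111. ] yaw_y 104.22 tilt [ 0.0054 -0.0023] F [ 0.6 -0.4 -0.9] T [ 0.007 -0.013 -0.027] w 19.8 g 58.7 j [-0.332  0.454 -0.253  0.001 -0.859 -0.991]
to pocket in tool [-1.71430838e+02  3.54338404e+02 -1.52252773e-01]
```

View pics/w2.png

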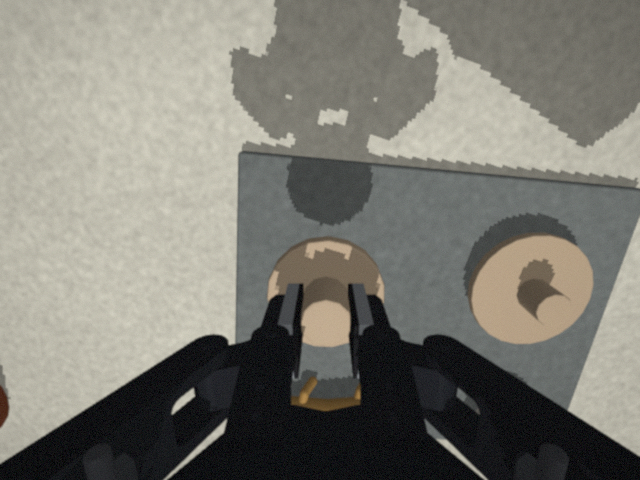

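Lid held squarely: flange centred at about (326,293), and the fingers grip the knob. I'll move to a spot beside the pocket so both the lid and the pocket are visible.

Emit:
carry_out(motion=[[0,0,0,-15,25,-25,-1],[0,0,0,-45,70,-32,-1],[0,0,0,-75,118,-32,-1],[0,0,0,-105,165,-32,-1],[0,0,0,-115,177,-32,-1]])

```text
clock: 4.2
position: [553.3, -133.6, 138.9]
ee_rot: [-0.125, 0.992, 0.0, -0.001]
contact_force: [-0.5, 0.0, -0.6]
gripper_width: 19.7
grasp_force: 58.9
```

Emit:
carry_out(motion=[[0,0,0,-32,48,0,-1],[0,0,0,-64,96,8,-1],[0,0,0,-96,145,20,-1],[0,0,0,-116,177,32,-1],[0,0,0,-116,177,32,-1]])

```text
clock: 4.82
position: [621.8, 65.2, 105.5]
ee_rot: [-0.125, 0.992, -0.0, -0.002]
contact_force: [-0.2, -0.3, -0.9]
gripper_width: 19.6
grasp_force: 58.9
```

Emit:
carry_out(motion=[[0,0,0,0,0,0,-1],[0,0,0,0,0,0,-1]])

```text
clock: 5.08
position: [622.1, 62.2, 108.3]
ee_rot: [-0.123, 0.992, -0.0, -0.0]
contact_force: [0.2, -0.7, -0.7]
gripper_width: 19.9
grasp_force: 58.9
```

```bash
python3 - <<'E'
from bench import *
from h import *
s,M=st()
w=get_image("wrist");cv2.imwrite("pics/w3.png",w["color"])
print(w["position"],"pocket",proj(w,[564.4,49.5,25]),"lid",proj(w,s["position"]-[0,0,18]))
E
```

```text
t 5.075 pos [622.1  62.2 108.3] yaw_y 104.09 tilt [-0.0004 -0.0001] F [ 0.2 -0.7 -0.7] T [-0.022 -0.052 -0.011] w 19.9 g 58.9 j [ 0.358  0.507 -0.164 -0.    -0.9   -1.683]
[550.05236317  44.24440134 236.1404877 ] pocket [328.28341466 156.14609294] lid [325.2626004  297.21906961]
```

View pics/w3.png

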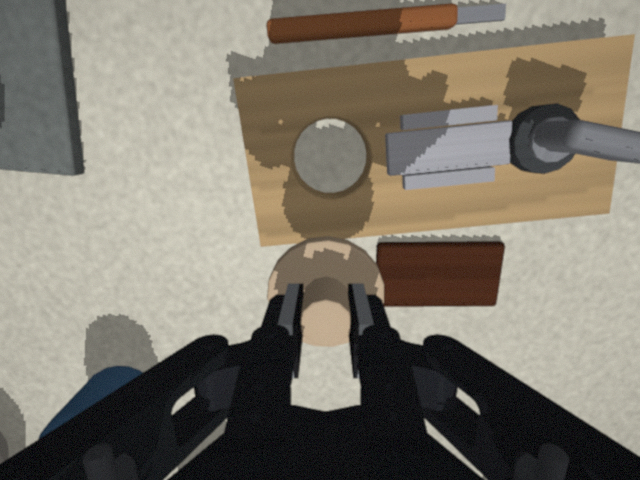

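The wrist view shows the pocket as an ellipse at about (330,156), with the lid's flange spanning x 267–385 and its top at 237. I'll fit both.

```bash
python3 - <<'E'
from bench import *
from h import *
s,M=st()
w=get_image("wrist");i=w["color"].astype(int)
sat=(i[:,:,2]-i[:,:,0])
print(i[156,330],i[156,280],i[100,330],i[260,330],i[250,290],i[230,330])
m=(sat<14).astype(np.uint8);m[:105]=0;m[205:]=0;m[:,:280]=0;m[:,382:]=0
m=cv2.morphologyEx(m,cv2.MORPH_OPEN,np.ones((5,5)))
k=max(cv2.findContours(m,0,1)[0],key=cv2.contourArea);e=cv2.fitEllipse(cv2.convexHull(k));print("hole",e)
P=onz(w,*e[0],25);print(P,"diam",np.linalg.norm(onz(w,e[0][0]-e[1][0]/2,e[0][1],25)-onz(w,e[0][0]+e[1][0]/2,e[0][1],25)))
# lid: row extents of flange in upper half + topmost
m=(sat>18).astype(np.uint8);m[:232]=0;m[300:]=0;m[:,:255]=0;m[:,388:]=0
pts=[]
for r in range(248,292,2):
    c=np.where(m[r,255:378 if r>238 else 388])[0]
    if len(c): pts.append((255+c[0],r))
for c in range(290,362,3):
    r=np.where(m[232:,c])[0]
    if len(r): pts.append((c,232+r[0]))
pts=np.array(pts,float);
# ray to flange plane, circle fit radius 28
Q=np.array([onz(w,*p,s["position"][2]-17.5) for p in pts]);q=(Q-s["position"])@M
from scipy.optimize import least_squares
f=least_squares(lambda x:np.hypot(q[:,0]-x[0],q[:,1]-x[1])-x[2],[0,0,28],loss="soft_l1")
print("lid centre in tool",f.x,np.abs(f.fun).mean())
print("pocket in tool",M.T@(P-s["position"]))
E
```

```text
t 5.125 pos [622.2  62.3 108.6] yaw_y 104.09 tilt [0.0001 0.0001] F [ 1.3 -1.  -0.9] T [ 0.008  0.04  -0.043] w 19.9 g 58.9 j [ 0.358  0.507 -0.164 -0.    -0.9   -1.683]
[112 124 126] [ 68  93 110] [ 68  94 110] [ 90 105 120] [66 78 91] [ 68  90 108]
hole ((330.4537658691406, 156.74386596679688), (64.112060546875, 70.97095489501953), 66.63380432128906)
[564.58245891  50.91652356  25.        ] diam 38.021216266968224
lid centre in tool [ 3.42424267 -2.68448113 29.68813552] 1.4505852238338215
pocket in tool [58.70728309  3.01898997 83.57918894]
```

```bash
python3 - <<'E'
from bench import *
from h import *
s,M=st()
w=get_image("wrist");i=w["color"].astype(int)
p=s["position"]
for dx in(0,):
  for a in(0,45,90,135,180,225,270,315):
    a=np.radians(a);print(np.degrees(a).round(),proj(w,p+M@[dx+28*np.cos(a),28*np.sin(a),17.5]).round(1))
g=cv2.Canny(w["color"],25,60)
crop=w["color"][90:360,240:420].copy();cv2.imwrite("pics/w3c.png",cv2.resize(cv2.convertScaleAbs(crop,alpha=1.6),(400,600),interpolation=cv2.INTER_CUBIC))
crop=cv2.resize(crop,None,fx=2.2,fy=2.2,interpolation=cv2.INTER_CUBIC);cv2.imwrite("pics/w3c.png",cv2.convertScaleAbs(crop,alpha=1.7))
E
```

```text
t 5.175 pos [622.3  62.4 108.7] yaw_y 104.1 tilt [0.0003 0.0001] F [-0.1 -0.1 -1.2] T [ 0.078 -0.019 -0.054] w 19.9 g 58.9 j [ 0.358  0.507 -0.164 -0.    -0.9   -1.683]
0.0 [325.3 239.9]
45.0 [369.8 257.5]
90.0 [386.  297.8]
135.0 [366.7 335.2]
180.0 [325.3 349.9]
225.0 [283.9 335.2]
270.0 [264.6 297.7]
315.0 [280.7 257.5]
```

View pics/w3c.png

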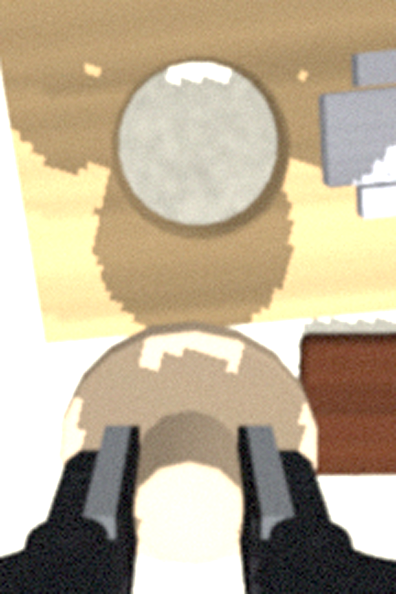

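```bash
python3 - <<'E'
from bench import *
from h import *
from scipy.optimize import fsolve
s,M=st()
w=get_image("wrist");p=s["position"]
P=onz(w,331.6,157.0,25);print("pocket",P,[np.linalg.norm(onz(w,*a,25)-onz(w,*b,25)) for a,b in(((291.5,157),(371.2,157)),((331,116.4),(331,198)))])
T=np.linspace(0,2*np.pi,181)
def box(x,y,z):
    q=np.array([proj(w,p+M@[x+28*np.cos(a),y+28*np.sin(a),z]) for a in T]);return q[:,0].min(),q[:,0].max(),q[:,1].min()
sol=fsolve(lambda v:np.array(box(*v))-[268.2,385,236.4],[0,0,18]);print("lid in tool",sol)
for z in(17,19,21): 
  f=fsolve(lambda v:np.array([sum(box(v[0],v[1],z)[:2]),box(v[0],v[1],z)[2]])-[653.2,236.4],[0,0]);print(z,f)
print("pocket in tool",M.T@(P-p))
E
```

```text
t 5.225 pos [622.4  62.6 108.7] yaw_y 104.11 tilt [0.0004 0.0002] F [-0.6  0.4 -0.9] T [ 0.01   0.02  -0.047] w 19.5 g 58.9 j [ 0.359  0.507 -0.164 -0.    -0.9   -1.683]
pocket [564.74269048  51.92644631  25.        ] [np.float64(47.30469480971008), np.float64(47.431544025964634)]
lid in tool [-0.4545443   0.62239676 24.16974055]
17 [1.75307368 0.59959468]
19 [1.13725841 0.60605738]
21 [0.52144309 0.61237973]
pocket in tool [58.53360626  3.69356945 83.67924309]
```

Emit:
carry_out(motion=[[0,0,0,30,1,0,-1],[0,0,0,58.7,1.8,0,-1],[0,0,0,58.7,1.8,20,-1],[0,0,0,58.7,1.8,34,-1],[0,0,0,58.7,1.8,34,-1]])

```text
clock: 5.9
position: [564.6, 50.6, 73.2]
ee_rot: [-0.123, 0.992, -0.0, -0.001]
contact_force: [0.4, -0.0, -1.2]
gripper_width: 20.3
grasp_force: 58.9
```

Emit:
carry_out(motion=[[0,0,0,0,0,0,-1],[0,0,0,0,0,0,-1],[0,0,0,0,0,0,-1]])

```text
clock: 6.28
position: [565.4, 51.1, 74.7]
ee_rot: [-0.124, 0.992, 0.0, 0.0]
contact_force: [0.1, -0.1, -1.2]
gripper_width: 19.8
grasp_force: 58.9
```

```bash
python3 - <<'E'
from bench import *
from h import *
s,M=st()
w=get_image("wrist");t=get_image("top");c=get_image("scene")
a=cv2.resize(w["color"][130:330,220:440],(520,473),interpolation=cv2.INTER_CUBIC)
b=cv2.resize(c["color"][190:290,340:410],(270,473)[:2],interpolation=cv2.INTER_CUBIC)
cv2.imwrite("pics/w4.png",cv2.convertScaleAbs(np.hstack([a,b]),alpha=1.7))
print("pocket wr",proj(w,[564.6,50.5,25]),"scene",proj(c,[564.6,50.5,25]))
E
```

```text
t 6.275 pos [565.4  51.1  74.7] yaw_y 104.2 tilt [0.0008 0.0003] F [ 0.1 -0.1 -1.2] T [ 0.018 -0.011 -0.005] w 19.8 g 58.9 j [ 0.375  0.468 -0.346  0.    -0.757 -1.698]
pocket wr [324.63815971 269.02227274] scene [378.15041757 251.92149425]
```

View pics/w4.png

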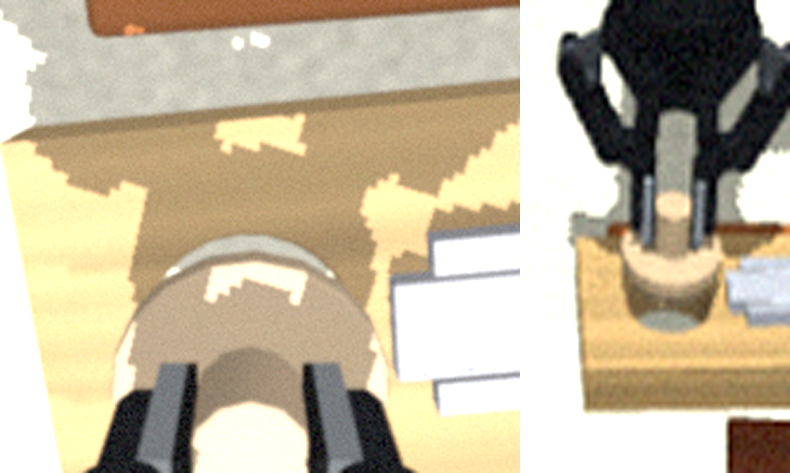

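The pocket's crescent shows behind the flange and is centred on it side to side. I'll check the fore-aft offset from the two top edges.

```bash
python3 - <<'E'
from bench import *
from h import *
s,M=st();w=get_image("wrist");p=s["position"]
u=220+251/2.364
q=M.T@(onz(w,u,130+234/2.364,25)-p);print("pocket centre tool",q[0]-24,q[1])
for z in(17,19,21,24):
  q=M.T@(onz(w,u,130+257/2.364,p[2]-z)-p);L,Rr=[(M.T@(onz(w,220+a/2.364,130+370/2.364,p[2]-z)-p))[1] for a in(115,388)]
  print(z,"lid centre",q[0]-28,q[1],"halfwidth",(Rr-L)/2)
E
```

```text
t 6.425 pos [565.2  51.   74.5] yaw_y 104.2 tilt [0.0003 0.0001] F [-0.6  0.5 -0.6] T [-0.015  0.022  0.008] w 19.7 g 58.9 j [ 0.375  0.468 -0.346  0.    -0.757 -1.698]
pocket centre tool -0.14078813444744753 0.4637179141413679
17 lid centre 0.7117171250862455 0.4055822816628708 halfwidth 26.264729088554166
19 lid centre 0.08123043673492347 0.4094029023572877 halfwidth 26.62771053799409
21 lid centre -0.5492562516164021 0.41322352305170473 halfwidth 26.990691987433998
24 lid centre -1.4949862841433905 0.4189544540933255 halfwidth 27.53516416159389
```

Emit:
carry_out(motion=[[0,0,0,0,0,4,-1],[0,0,0,0,0,7,-1],[0,0,0,0,0,10,-1],[0,0,0,0,0,13,-1],[0,0,0,0,0,15,-1]])

```text
clock: 7.1
position: [565.0, 50.9, 59.0]
ee_rot: [-0.124, 0.992, -0.0, -0.0]
contact_force: [-0.7, 0.3, -0.6]
gripper_width: 19.7
grasp_force: 58.9
```

Emit:
carry_out(motion=[[0,0,0,0,0,1,-1],[0,0,0,0,0,2,-1],[0,0,0,0,0,3,-1],[0,0,0,0,0,3,-1]])

```text
clock: 7.6
position: [565.1, 51.0, 56.3]
ee_rot: [-0.124, 0.992, 0.0, -0.0]
contact_force: [0.1, 0.6, -0.7]
gripper_width: 19.3
grasp_force: 58.9
```

Emit:
carry_out(motion=[[0,0,0,0,0,1,-1],[0,0,0,0,0,2,-1],[0,0,0,0,0,3,-1],[0,0,0,0,0,3,-1]])

```text
clock: 8.1
position: [565.0, 51.0, 53.2]
ee_rot: [-0.124, 0.992, -0.0, -0.0]
contact_force: [0.3, -0.2, -1.0]
gripper_width: 19.4
grasp_force: 58.9
```

Emit:
carry_out(motion=[[0,0,0,0,0,0.5,-1],[0,0,0,0,0,1,-1],[0,0,0,0,0,1,-1]])

```text
clock: 8.48
position: [565.1, 51.0, 52.5]
ee_rot: [-0.124, 0.992, -0.0, 0.0]
contact_force: [-1.3, 0.8, 0.7]
gripper_width: 19.8
grasp_force: 59.0
```

Emit:
carry_out(motion=[[0,0,0,0,0,0.5,-1],[0,0,0,0,0,1,-1],[0,0,0,0,0,1,-1]])

```text
clock: 8.85
position: [565.1, 51.0, 52.4]
ee_rot: [-0.124, 0.992, -0.0, 0.0]
contact_force: [-2.5, 0.3, 6.4]
gripper_width: 19.6
grasp_force: 59.5
```

Emit:
carry_out(motion=[[0,0,0,0,0,0,-0.4],[0,0,0,0,0,0,-0.3],[0,0,0,0,0,0,-0.2],[0,0,0,0,0,0,-0.1],[0,0,0,0,0,0,0]])

```text
clock: 9.48
position: [565.1, 51.0, 51.2]
ee_rot: [-0.124, 0.992, -0.0, -0.0]
contact_force: [0.4, -0.3, -0.1]
gripper_width: 42.8
grasp_force: 0.0
```

Emit:
carry_out(motion=[[0,0,0,0,0,-10,0],[0,0,0,0,0,-35,0.3],[0,0,0,0,0,-70,0.3],[0,0,0,0,0,-100,0.3],[0,0,0,0,0,-100,0.3]])

```text
clock: 10.1
position: [566.8, 51.5, 155.0]
ee_rot: [-0.124, 0.992, 0.001, 0.004]
contact_force: [0.5, -0.9, -0.5]
gripper_width: 55.4
grasp_force: 0.0
```

```bash
python3 - <<'E'
from bench import *
from h import *
s,M=st()
w=get_image("wrist");c=get_image("scene")
a=cv2.resize(w["color"],(500,375));b=cv2.resize(c["color"][215:285,345:470],(300,375)[0:2] and (300,168),interpolation=cv2.INTER_CUBIC)
b=np.vstack([b,np.zeros((207,300,3),np.uint8)])
cv2.imwrite("pics/w5.png",cv2.convertScaleAbs(np.hstack([a,b]),alpha=1.6))
cv2.imwrite("pics/w5raw.png",w["color"])
print("wing",proj(w,[524.2,163,89]))
E
```

```text
t 10.1 pos [566.8  51.5 155. ] yaw_y 104.23 tilt [0.0069 0.0021] F [ 0.5 -0.9 -0.5] T [ 0.013  0.03  -0.046] w 55.4 g 0.0 j [ 3.750e-01  3.690e-01 -2.630e-01  1.000e-03 -9.320e-01 -1.698e+00]
wing [529.20256663 236.95470862]
```

View pics/w5.png

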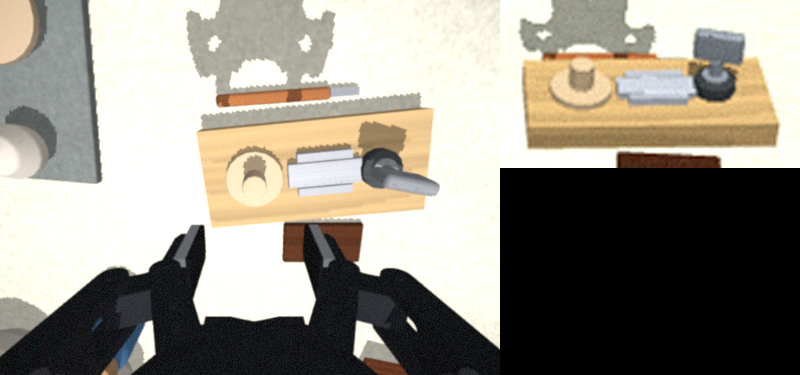

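The lid is seated flush in the pocket with its knob upright, and it's released. I've now used all ten views, so the rest is numeric. Next is the wing angle, from the earlier top image and the current wrist image.

```bash
python3 - <<'E'
from h import *
from bench import *
g=get_image("top");im=cv2.imread("pics/top0.png").astype(int)
c=im[274:292,189:219]
print("b");print("\n".join(" ".join("%3d"%v for v in r) for r in c.mean(2)))
sat=c[:,:,2]-c[:,:,0]
print("\n".join("".join("#" if v<5 else("+" if v<18 else ".") for v in r) for r in sat))
E
```

```text
b
 91  91  92  92  92  91  93  93  94  95  95  95  95  92  81  67  60  58  57  59  60  59  56  56  57  55  54  61  77  97
 91  92  93  93  92  94  94  94  95  95  95  94  92  84  71  61  59  60  66  70  69  67  64  61  56  55  54  56  65  89
 93  93  93  93  94  94  95  94  95  95  96  94  85  72  62  61  67  76  80  84  85  83  80  72  64  56  57  54  59  79
 94  94  94  95  95  95  95  97  97  96  97  93  78  64  59  66  81  86  88  87  86  87  87  82  72  61  57  56  56  70
 94  94  94  94  93  94  95  95  96  93  93  91  75  65  63  72  82  84  83  83  82  83  83  82  77  67  60  58  54  61
 95  95  96  94  89  88  89  88  86  84  81  83  79  78  78  80  83  86  85  84  84  85  86  85  82  75  64  58  55  53
 96  97  97  93  88  88  87  86  85  85  84  84  82  83  85  87  86  88  89  88  88  88  89  89  87  79  65  56  52  53
 98  98  97  91  89  89  90  90  89  88  89  87  81  78  85  89  89  88  89  90  89  89  89  89  87  79  67  57  52  52
 99  99  96  90  88  90  89  89  88  89  88  87  82  84  86  88  87  86  87  87  86  86  88  86  83  76  65  55  51  51
 99  97  95  89  8
[... 919 characters left out ...]
53  53  58  60  59  62
 91  90  90  92  93  93  95  96  95  96  96  97  94  83  71  68  65  62  61  58  57  57  57  59  61  61  61  61  63  64
...............+++#######++++#
..............++##############
.............++###############
.............+################
............+#################
......+++++++#################
....++########################
....+#########################
...+##########################
....##########################
....+#######################+#
.....++++++++################+
.............++############+#+
..............++##########+#++
..............++#####+++#++++.
...............+++##+###+++++.
................+++++++++++...
..................++++++......
```

Emit:
carry_out(motion=[[0,0,-0.18,4,40,0,0.3],[0,0,-0.36,8,80,0,0.3],[0,0,-0.54,12,118.8,0,0.3],[0,0,-0.72,12,118.8,0,0.3],[0,0,-0.9,12,118.8,0,0.3]])

```text
clock: 10.88
position: [523.4, 163.5, 150.0]
ee_rot: [-0.546, 0.838, 0.0, -0.001]
contact_force: [-0.5, -0.5, 0.4]
gripper_width: 55.4
grasp_force: 0.0
```

Emit:
carry_out(motion=[[0,0,-0.18,0,0,0,0.3],[0,0,-0.36,0,0,0,0.3],[0,0,-0.475,0,0,0,0.3],[0,0,-0.475,0,0,0,0.3],[0,0,-0.475,0,0,0,0.3]])

```text
clock: 11.5
position: [524.0, 163.0, 150.7]
ee_rot: [0.725, -0.689, -0.0, 0.001]
contact_force: [0.6, 0.2, 0.0]
gripper_width: 55.6
grasp_force: 0.0
```

```bash
python3 - <<'E'
from bench import *
from h import *
s,M=st();w=get_image("wrist");cv2.imwrite("pics/w6.png",w["color"])
for d in((-22,-6),(-22,6),(22,6),(22,-6)):
    a=np.radians(93);u=np.array([np.cos(a),np.sin(a),0]);v=np.array([-u[1],u[0],0]);print(d,proj(w,np.array([524.3,163.2,89])+u*d[0]+v*d[1]).round(1))
i=w["color"].astype(int)
for r in range(200,420,14):
    print(r,"|"," ".join("%d/%d"%(i[r,c].mean(),i[r,c,2]-i[r,c,0]) for c in range(276,376,4)))
E
```

```text
t 11.5 pos [524.  163.  150.7] yaw_y -177.12 tilt [-0.0012 -0.0007] F [0.6 0.2 0. ] T [-0.013  0.002  0.001] w 55.6 g 0.0 j [ 0.597  0.346 -0.311 -0.    -0.915 -0.547]
(-22, -6) [314.9 227.5]
(-22, 6) [336.1 227.5]
(22, 6) [335.6 298. ]
(22, -6) [315.7 298.1]
200 | 128/65 130/60 149/-8 144/-4 146/-5 139/-7 151/-7 152/-5 155/-5 152/-4 153/-5 150/-5 149/-6 140/-6 80/41 124/56 119/55 115/54 125/59 92/44 90/45 92/44 80/38 81/36 84/39
214 | 127/62 128/60 132/61 133/64 131/62 138/65 139/21 145/-8 150/-3 136/-6 60/-2 46/-2 38/-5 37/3 29/0 40/12 80/37 78/35 75/32 77/37 79/42 83/42 81/37 80/40 83/37
228 | 123/55 129/59 131/63 129/59 135/61 134/64 94/44 65/-3 57/-5 64/-4 73/-5 71/-3 56/-3 57/-3 54/-5 36/-2 38/0 38/-4 58/24 77/36 75/34 78/36 82/36 81/37 79/39
242 | 121/58 122/60 129/57 130/60 125/60 130/60 61/-1 61/-1 111/-5 119/-4 73/-3 77/-6 75/1 77/-4 71/-4 76/-4 68/-3 35/-3 43/2 79/36 77/38 77/36 76/40 80/42 82/37
256 | 132/61 125/56 118/53 119/58 129/59 127/61 128/64 128/62 88/24 63/-7 62/-3 73/-6 73/-4 79/-2 70/-1 38/-7 70/26 131/64 124/60 86/39 91/45 116/57 119/59 125/60 130/61
270 | 131
[... 1248 characters left out ...]
2/15
368 | 169/16 177/17 172/14 167/18 175/15 172/16 171/16 164/15 168/16 160/18 172/16 176/14 165/18 168/20 170/15 169/18 177/17 169/17 170/16 167/14 171/16 169/15 173/18 169/15 168/17
382 | 172/14 168/17 169/15 175/15 172/16 170/16 174/16 166/18 163/16 172/16 172/17 172/14 162/14 168/16 168/16 169/16 165/14 174/19 179/14 172/14 174/15 163/14 172/15 167/15 169/14
396 | 180/17 170/16 169/13 163/17 164/15 170/14 168/18 161/15 173/16 164/16 166/17 168/15 162/15 167/14 166/17 164/14 167/16 166/17 170/14 164/15 162/16 167/12 168/14 167/15 169/16
410 | 18/-1 18/-8 0/0 9/-7 10/-7 18/-10 15/-2 13/-10 12/-10 9/-7 53/4 84/7 139/12 131/12 77/6 34/4 10/-1 17/-5 20/-3 18/-11 10/-6 14/-5 10/-11 8/-4 17/2
```

```bash
python3 - <<'E'
from bench import *
from h import *
w=get_image("wrist");i=w["color"].astype(int)
for r in range(214,300,4):
    print(r,"".join("#" if (i[r,c,2]-i[r,c,0])<10 and i[r,c].mean()>95 else "+" if (i[r,c,2]-i[r,c,0])<10 and i[r,c].mean()>50 else "o" if i[r,c].mean()<=50 else "." for c in range(290,360)))
E
```

```text
214 ...........##############++ooooooooooooooooooooo......................
218 ...............#+++oo++++++++++++++++++++++oooooooooo.................
222 ..............oo++++++++++++++++++++++++++++++oooooooooo..............
226 ............++++++++++++++++++++++++++++++++oooooooooooooo............
230 ...........++++++++++++++++##+++++++++++++++++++ooooooooooo...........
234 ..........+++++++++###########++++++++++++++++++++oooooooooo..........
238 ..........++++++++###############++++++++++++++++++ooooooooo..........
242 ..........++++++++#######++++++++++++++++++++++++++oooooooo...........
246 ...........++++++++######+++++++++++++++++++++++++oooooooo............
250 ..............+++++++####+++++++++++++++++++++++ooooooo+..............
254 .................+++++++++++++++++++++++++++oooooooo..................
258 ......................++++++++++++++++++++++++........................
262 .........................#++++++++++++++++++..........................
266 .........................##+++++++++++++++++..........................
270 .........................####+++++++++++++++..........................
274 .........................###############++++..........................
278 ..........................###############+++..........................
282 .........................################+++..........................
286 ..........................################++..........................
290 ..........................###############++...........................
294 .............................#############............................
298 ......................................................................
```

Emit:
carry_out(motion=[[0,0,0,0.4,-0.6,20,0.2],[0,0,0,0.4,-0.6,45,0],[0,0,0,0.4,-0.6,65,0],[0,0,0,0.4,-0.6,80,0],[0,0,0,0.4,-0.6,80,0]])

```text
clock: 12.22
position: [524.4, 162.5, 70.3]
ee_rot: [0.725, -0.689, -0.0, 0.001]
contact_force: [1.0, -0.0, 0.9]
gripper_width: 42.5
grasp_force: 0.0
```

Emit:
carry_out(motion=[[0,0,0,0,0,0,-0.3],[0,0,0,0,0,0,-0.5],[0,0,0,0,0,0,-0.6],[0,0,0,0,0,0,-0.65],[0,0,0,0,0,0,-0.7]])

```text
clock: 12.85
position: [524.9, 162.9, 71.4]
ee_rot: [0.725, -0.688, 0.0, -0.0]
contact_force: [-0.1, -0.7, 0.0]
gripper_width: 12.7
grasp_force: 0.0
```

Emit:
carry_out(motion=[[0,0,0,0,0,0,-0.85],[0,0,0,0,0,0,-1],[0,0,0,0,0,0,-1],[0,0,0,0,0,0,-1],[0,0,0,0,0,0,-1]])

```text
clock: 13.48
position: [525.0, 162.9, 71.6]
ee_rot: [0.725, -0.688, 0.0, -0.0]
contact_force: [-1.0, -0.4, 5.2]
gripper_width: 11.2
grasp_force: 58.9
```

```bash
python3 -c "
from h import *
s,M=st();print('Ftool',M.T@s['contact_force'])"
```

```text
t 13.475 pos [525.  162.9  71.6] yaw_y -177.02 tilt [0.0002 0.0001] F [-1.  -0.4  5.2] T [-0.017  0.384 -0.037] w 11.2 g 58.9 j [ 0.596  0.448 -0.393  0.    -0.729 -0.544]
Ftool [ 0.33640363  1.0665777  -5.24768072]
```

Emit:
carry_out(motion=[[0,0,0.1,0,0,0,-1],[0,0,0.25,0,0,0,-1],[0,0,0.4,0,0,0,-1],[0,0,0.55,0,0,0,-1],[0,0,0.7,0,0,0,-1]])

```text
clock: 14.1
position: [524.3, 163.0, 71.5]
ee_rot: [-0.443, 0.896, 0.0, -0.0]
contact_force: [-4.8, 0.9, 5.9]
gripper_width: 11.0
grasp_force: 59.4
```

Emit:
carry_out(motion=[[0,0,0.05,0,0,0,-1],[0,0,0.1,0,0,0,-1],[0,0,0.15,0,0,0,-1],[0,0,0.15,0,0,0,-1]])

```text
clock: 14.6
position: [524.2, 163.1, 71.5]
ee_rot: [-0.377, 0.926, 0.0, -0.0]
contact_force: [-4.0, 2.0, 6.4]
gripper_width: 11.2
grasp_force: 59.3
```

```bash
python3 -c "
from h import *
s,M=st();print('Ftool',M.T@s['contact_force'])"
```

```text
t 14.6 pos [524.2 163.1  71.5] yaw_y 134.26 tilt [-0.0011  0.0002] F [-4.   2.   6.4] T [ 0.53   1.245 -0.05 ] w 11.2 g 59.3 j [ 5.970e-01  4.480e-01 -3.940e-01 -1.000e-03 -7.300e-01 -1.394e+00]
Ftool [ 1.50987092  4.20017687 -6.44518674]
```

Emit:
carry_out(motion=[[0,0,0.05,0,0,0,-1],[0,0,0.1,0,0,0,-1],[0,0,0.15,0,0,0,-1],[0,0,0.2,0,0,0,-1]])

```text
clock: 15.1
position: [524.1, 163.3, 71.5]
ee_rot: [-0.282, 0.959, 0.0, -0.001]
contact_force: [-5.7, 2.5, 6.8]
gripper_width: 11.1
grasp_force: 59.4
```

```bash
python3 -c "
from h import *
s,M=st()"
```

```text
t 15.1 pos [524.1 163.3  71.5] yaw_y 122.76 tilt [-0.0012  0.0002] F [-5.7  2.5  6.8] T [0.738 1.466 0.055] w 11.1 g 59.4 j [ 5.970e-01  4.480e-01 -3.940e-01 -1.000e-03 -7.300e-01 -1.595e+00]
```

Emit:
carry_out(motion=[[0,0,0.04,0,0,0,-1],[0,0,0.08,0,0,0,-1],[0,0,0.12,0,0,0,-1]])

```text
clock: 15.48
position: [524.0, 163.4, 71.5]
ee_rot: [-0.224, 0.975, 0.0, -0.001]
contact_force: [-6.0, 3.6, 7.0]
gripper_width: 11.2
grasp_force: 59.4
```

```bash
python3 -c "
from h import *
s,M=st()"
```

```text
t 15.475 pos [524.  163.4  71.5] yaw_y 115.9 tilt [-0.0013  0.0003] F [-6.   3.6  7. ] T [0.92  1.497 0.067] w 11.2 g 59.4 j [ 0.597  0.448 -0.394 -0.002 -0.73  -1.715]
```

Emit:
carry_out(motion=[[0,0,0.03,0,0,0,-1],[0,0,0.06,0,0,0,-1],[0,0,0.09,0,0,0,-1]])

```text
clock: 15.85
position: [524.0, 163.5, 71.5]
ee_rot: [-0.18, 0.984, 0.0, -0.001]
contact_force: [-5.0, 3.3, 6.5]
gripper_width: 11.5
grasp_force: 59.4
```

```bash
python3 -c "
from h import *
s,M=st()"
```

```text
t 15.85 pos [524.  163.5  71.5] yaw_y 110.76 tilt [-0.0013  0.0005] F [-5.   3.3  6.5] T [0.96  1.539 0.133] w 11.5 g 59.4 j [ 0.597  0.448 -0.394 -0.002 -0.73  -1.804]
```

Emit:
carry_out(motion=[[0,0,0.03,0,0,0,-1],[0,0,0.06,0,0,0,-1]])

```text
clock: 16.1
position: [524.0, 163.5, 71.6]
ee_rot: [-0.153, 0.988, -0.0, -0.001]
contact_force: [-6.0, 2.8, 7.0]
gripper_width: 11.2
grasp_force: 69.1
```

```bash
python3 -c "
from h import *
s,M=st()"
```

```text
t 16.1 pos [524.  163.5  71.6] yaw_y 107.58 tilt [-0.0013 -0.0004] F [-6.   2.8  7. ] T [1.053 1.684 1.335] w 11.2 g 69.1 j [ 5.980e-01  4.480e-01 -3.940e-01 -1.000e-03 -7.310e-01 -1.861e+00]
```

Wrist torque has jumped to 1.3 N·m at a tool yaw of about 107.6°, so the screw is on its stop. I'll ease back in small steps to find the yaw where contact begins.

Emit:
carry_out(motion=[[0,0,0,0,0,0,-1],[0,0,-0.015,0,0,0,-1],[0,0,-0.015,0,0,0,-1]])

```text
clock: 16.48
position: [524.0, 163.5, 71.6]
ee_rot: [-0.16, 0.987, -0.0, -0.001]
contact_force: [-4.9, 3.3, 6.4]
gripper_width: 11.3
grasp_force: 62.0
```

```bash
python3 -c "
from h import *
s,M=st()"
```

```text
t 16.475 pos [524.  163.5  71.6] yaw_y 108.46 tilt [-0.0012 -0.0004] F [-4.9  3.3  6.4] T [0.944 1.59  0.86 ] w 11.3 g 62.0 j [ 5.980e-01  4.480e-01 -3.940e-01 -1.000e-03 -7.310e-01 -1.846e+00]
```

Emit:
carry_out(motion=[[0,0,-0.015,0,0,0,-1],[0,0,-0.015,0,0,0,-1]])

```text
clock: 16.73
position: [524.0, 163.5, 71.6]
ee_rot: [-0.167, 0.986, 0.0, -0.001]
contact_force: [-5.3, 3.0, 6.3]
gripper_width: 11.0
grasp_force: 59.6
```

```bash
python3 -c "
from h import *
s,M=st()"
```

```text
t 16.725 pos [524.  163.5  71.6] yaw_y 109.19 tilt [-0.0012  0.0001] F [-5.3  3.   6.3] T [1.034 1.545 0.404] w 11.0 g 59.6 j [ 5.970e-01  4.480e-01 -3.940e-01 -1.000e-03 -7.300e-01 -1.832e+00]
```

Emit:
carry_out(motion=[[0,0,-0.03,0,0,0,-1],[0,0,-0.03,0,0,0,-1]])

```text
clock: 16.98
position: [524.0, 163.4, 71.5]
ee_rot: [-0.181, 0.984, 0.0, -0.001]
contact_force: [-5.7, 3.6, 5.3]
gripper_width: 11.4
grasp_force: 59.4
```

```bash
python3 -c "
from h import *
s,M=st()"
```

```text
t 16.975 pos [524.  163.4  71.5] yaw_y 110.82 tilt [-0.0013  0.0004] F [-5.7  3.6  5.3] T [0.932 1.491 0.049] w 11.4 g 59.4 j [ 0.597  0.448 -0.394 -0.002 -0.73  -1.803]
```

Emit:
carry_out(motion=[[0,0,-0.12,0,0,0,-1],[0,0,-0.25,0,0,0,-1],[0,0,-0.38,0,0,0,-1],[0,0,-0.51,0,0,0,-1],[0,0,-0.64,0,0,0,-1]])

```text
clock: 17.6
position: [524.4, 163.0, 71.5]
ee_rot: [-0.483, 0.876, 0.0, -0.0]
contact_force: [-3.4, 1.7, 5.8]
gripper_width: 11.0
grasp_force: 59.2
```

Emit:
carry_out(motion=[[0,0,-0.13,0,0,0,-1],[0,0,-0.26,0,0,0,-1],[0,0,-0.39,0,0,0,-1],[0,0,-0.52,0,0,0,-1],[0,0,-0.64,0,0,0,-1]])

```text
clock: 18.23
position: [525.0, 162.9, 71.5]
ee_rot: [0.733, -0.68, 0.0, -0.0]
contact_force: [-0.8, -0.5, 4.0]
gripper_width: 11.2
grasp_force: 59.0
```

Emit:
carry_out(motion=[[0,0,-0.1,0,0,0,-1],[0,0,-0.2,0,0,0,-1],[0,0,-0.276,0,0,0,-1],[0,0,-0.276,0,0,0,-1],[0,0,-0.276,0,0,0,-1]])

```text
clock: 18.85
position: [525.3, 162.9, 71.5]
ee_rot: [0.819, -0.574, 0.0, -0.0]
contact_force: [-0.5, -0.4, 3.8]
gripper_width: 11.1
grasp_force: 59.0
```

```bash
python3 - <<'E'
from h import *
from bench import *
s,M=st();print("Ftool",M.T@s["contact_force"])
t=get_image("scene");a=cv2.imread("pics/scene0.png")
d=cv2.absdiff(t["color"],a).max(2)
for n,(x0,y0,x1,y1) in dict(gecko=(195,225,247,250),bulb=(266,224,295,250),large=(270,200,308,224),jar=(270,275,308,330),rib=(390,275,440,300)).items(): print(n,(d[y0:y1,x0:x1]>40).mean().round(3))
E
```

```text
t 18.85 pos [525.3 162.9  71.5] yaw_y -160.1 tilt [0.0007 0.0001] F [-0.5 -0.4  3.8] T [-0.159  0.082  0.023] w 11.1 g 59.0 j [ 0.596  0.448 -0.393  0.    -0.729 -0.249]
Ftool [ 0.25166757  0.61634253 -3.75443865]
gecko 0.0
bulb 0.0
large 0.0
jar 0.0
rib 0.0
```

```bash
python3 -c "
from bench import *
print(job_done())"
```

```text
the job is handed in; nothing more can be done
None
```

I set the small lid home in the pocket and released it, turned the thumbscrew clockwise to its stop and backed it off a quarter turn; the gripper is still holding it there, and the job was handed in at about 19 s (no verdict shown).

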